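# Free the gluing board and stack the blanks for pressing

## Robot

A 6-joint arm with a two-finger parallel gripper is mounted at the origin on the work surface. World frame = base frame: x ahead of the robot, y to its left, z up, the work surface at z = 0. Lengths are in mm, angles in rad, forces in N, time in s.
With the tool pointing down it reaches from about 375 to 925 mm from the base axis. Payload 5.7 kg.
Tool frame: the origin (TCP) lies on the front face of the gripper's body, between the roots of the fingers; the fingertips stand 73 mm ahead of it and the grasp point (between the pads) lies 54 mm ahead of it; z points along the fingers, y is the line along which they close (so a half turn about z gives the same grasp; the last joint's range is limited). The gripper opens to 85 mm and grips with 20 to 120 N. Pads are 22 mm wide; open, the fingers measure 114 mm over their backs; the gripper's body (76 mm by 85 mm) begins 54 mm behind the grasp point. The pads swing forward as they close: fully open they stand 13 mm farther back than shut.
Start: joints at [-1.362, 0.359, 1.51, -0, 1.272, -0.115], TCP at [190.889, -568.801, 303.867] pointing down, gripper open.
Joint ranges: [-2.97, 2.97], [-1.01, 2.36], [0.21, 2.38], [-0.96, 4.11], [0.2, 2.71], [-2.98, 2.98]. Speed limits (rad/s): [2.39, 2.39, 3.14, 3.14, 3.14, 3.14].

## Interface

Orientations are given as a unit quaternion [x, y, z, w].
In Python, from station import ctrl gives the robot as it stands.
- The arm moves only by the shell command python3 -m creep 'ROWS' [FORCE]. ROWS is JSON, a list of rows, each a list of 3 entries, a list of its own where there are three numbers: the turn, a rotation vector about the world's x, y, z in rad, then the shift along the world's x, y, z in cm, then the opening, from 0 (shut) to 1 (fully open). In form: [[[rx, ry, rz], [dx, dy, dz], fingers], ...]. A call has 1 to 8 rows; each row is the pose to reach, as a shift and turn from the pose commanded when the call began; what a row does not reach only later rows make up. A row lasts 1/12 s, in which the tool goes at most 41.7 mm and 7.16 degrees, less where a joint would pass 70% of its speed; a pose out of reach is approached as far as the arm can. A call with a gripper value outside its range is refused whole. The fingers move at their own pace and stop on an object; FORCE is the grip in N (left out, the last holds). Time passes only in rows, so rows that repeat a pose let the fingers close. It gives the time, the measured TCP pose, the force, the opening and the grip force at its end, in the units of the state.
- ctrl.get_state(): the state, without advancing time (a new reading comes with each control period).
- ctrl.get_image(name): name is "side" or "top"; returns a dict with "img" (400x640x3 uint8, blue, green, red), "z_map" (400x640 float32, mm along the optical axis (not along the pixel's ray), 0 where there is no reading), "mtx" (3x3 intrinsics, pixels), "world_from_camera" (4x4, takes a point from camera to world coordinates). Camera axes: x right, y down, z forward; pixel columns grow to the right and rows downward; lengths in mm; the calibration is good to about 2 mm. A picture is of the moment at which its call begins.
- ctrl.job_done(): hands the job in; it is judged then, once.
Trained networks look in the newest picture that a camera, given by its name, has taken for a name from the list of things; names that differ only in an ending like _2 or _b are one class to them, and where a whole thing is asked for, a point or a joint stands for the part that bears it (a point fixed in the world has none). Each returns a list of dicts, best first, with "confidence" (0 to 1); they miss things now and then, are a little off and sometimes report something else, mostly with a low value. They report only what shows in the picture. A call takes as long as a camera call. They do not tell look-alikes from the thing itself.
- ctrl.boxes_of(camera, name): "extent" ([left, top, width, height] in pixels, round what is visible of it).
- ctrl.masks_of(camera, name): "region" (400x640 bool, what is visible of it) and "extent" ([left, top, width, height] in pixels, round what is visible of it).
The state is a dict: "clock": time; "joint_positions": joint angles; "joint_vel": joint speeds; "joint_efforts": joint torques, N m; "eef_pos": TCP position; "tcp_rot": TCP orientation; "contact_force": force on the tool from outside, world axes, zero at the start; "moment": the same for the moment, N m; "opening": finger opening in mm; "finger_force": force on a finger pad.
Only numpy, scipy, OpenCV 4.12 (cv2) and the standard library are available. Lean on these libraries where they do the work, as an engineer would, in place of code of your own. Each camera call takes 0.05 s, during which the arm holds its last target. There are 200 camera calls.

## Task

Slide the gluing board out by its grip from under the pile (case, carton and tin) until it is wholly clear of the bench stop, leaving the pile standing in order behind the stop and never lifting or tipping it. With the board lying flat on the bench, stack all the round wooden blanks flat on its round pad in one straight, centred column, and then set the steel pressing weight squarely on top. Leave the tape roll, jar and screwdriver where they are.

Things in the scene. Friction and masses are not known exactly. Their poses are not given: they have to be found in the camera images.
- board_mark (a point): Gluing board, loose plywood paddle 10 mm thick, 0.2 kg, under the pile at first. Point: centre of the round cork pad (68 mm across, flush) on its top face. The wide part reaches 70 mm from it along x and 65 mm along y, both ways; a neck 70 mm wide runs on towards -x to 185 mm. Axes: z up, -x from the pad to the grip
- board_grip (a point): Centre of the board's upright wooden grip, a fin 50 mm long (board x), 18 mm wide (board y) and 40 mm tall that stands on the neck 155 mm from the pad centre; this point is 20 mm above the board's top face. Free space all round it; pinch it across its width from above
- stop: Fixed bench stop: steel bar across two posts (172 mm apart), 78 mm from this origin towards -x; the bar spans heights 17 to 43 mm, so the board passes beneath. Origin on the bench, about under the pile. -x points to the robot side: draw the board that way, the bar holds the pile back. The board is clear once its pad centre is over 156 mm from this origin along -x
- case_center (a point): Grey plastic case, bottom of the pile, 110 x 120 x 50 mm (x, y, z), about 0.16 kg; point at its centre, z up. It stands loose on the board just behind the stop's bar, and comes down 10 mm on to the bench when the board has gone
- carton_center (a point): Cardboard carton 85 x 85 x 42 mm, about 0.1 kg, loose on the case; point at its centre, z up
- tin_center (a point): Round tin 60 mm across, 32 mm high, about 0.06 kg, loose on the carton; point at its centre, z up
- weight_knob (a point): Centre of the plastic knob of the steel pressing weight (about 0.45 kg). The knob is a vertical cylinder 28 mm across and 28 mm tall. This point lies 40 mm above the weight's flat underside and on its axis; z up. The foot is a round steel plate 70 mm across and 16 mm thick, the top of the knob is 54 mm above the underside
- weight_foot (a point): Centre of the flat underside of the pressing weight; z up
- blank0_center (a point): Round wooden blank, a flat disc 60 mm across and 22 mm thick, about 0.04 kg, lying flat on the bench at first; 4 to 6 such blanks, all alike, are present (the absent ones read None). Point at its centre, half-way up; z is the disc's axis
- blank1_center (a point): Round wooden blank, a flat disc 60 mm across and 22 mm thick, about 0.04 kg, lying flat on the bench at first; 4 to 6 such blanks, all alike, are present (the absent ones read None). Point at its centre, half-way up; z is the disc's axis
- blank2_center (a point): Round wooden blank, a flat disc 60 mm across and 22 mm thick, about 0.04 kg, lying flat on the bench at first; 4 to 6 such blanks, all alike, are present (the absent ones read None). Point at its centre, half-way up; z is the disc's axis
- blank3_center (a point): Round wooden blank, a flat disc 60 mm across and 22 mm thick, about 0.04 kg, lying flat on the bench at first; 4 to 6 such blanks, all alike, are present (the absent ones read None). Point at its centre, half-way up; z is the disc's axis
- blank4_center (a point): Round wooden blank, a flat disc 60 mm across and 22 mm thick, about 0.04 kg, lying flat on the bench at first; 4 to 6 such blanks, all alike, are present (the absent ones read None). Point at its centre, half-way up; z is the disc's axis
- blank5_center (a point): Round wooden blank, a flat disc 60 mm across and 22 mm thick, about 0.04 kg, lying flat on the bench at first; 4 to 6 such blanks, all alike, are present (the absent ones read None). Point at its centre, half-way up; z is the disc's axis
- tape: Bystander: roll of tape lying flat, 100 mm across, 25 mm high, open in the middle; origin at the centre of its underside
- jar: Bystander: glass jar with a steel lid, 60 mm across, 70 mm high; origin at the centre of its underside
- driver: Bystander: screwdriver lying on the bench beyond the blanks; origin about its middle
There are look-alikes about, which are no part of the job. What is shaped like the part that bears weight_knob but turquoise is not meant.

How it is judged:
By the outcome, as a careful person would: the job done as asked, in the order asked, and still so for the second after the job is handed in, with the robot touching nothing.
Of blank0, blank1, blank2, blank3, blank4, blank5 only 4 to 6 are there at a start; the rules pass over those that are not, and their reading is None.
At some moment in a run one of blank0, blank1, blank2, blank3, blank4, blank5, weight may be knocked a few centimetres aside while the robot is not near it.
Once in a run the grip may slacken for a moment while it holds something.
It also fails if it takes over 210 s, if anything falls off the work surface, if the arm or the gripper's body presses on something with over 40 N, if the wrist force passes 120 N, or if a joint passes its speed limit or range.

## Working session

There is one attempt and no reset: what is moved stays moved. The work goes in short steps, Python scripts to look and compute and a shell command to move; the robot and the scene stay as the last step left them, time stands still between calls to the robot, and variables do not carry over. Pictures are saved under pics/ and viewed, at most 14 in all, crops included, and the job is handed in when it is done.

```bash
ls; mkdir -p pics; cat > h.py <<'E'
import numpy as np, cv2
from station import ctrl
def cloud(im):
    z=im["z_map"]; K=np.array(im["mtx"]); T=np.array(im["world_from_camera"])
    v,u=np.mgrid[0:z.shape[0],0:z.shape[1]]
    P=np.stack([(u-K[0,2])/K[0,0]*z,(v-K[1,2])/K[1,1]*z,z],-1)
    W=P@T[:3,:3].T+T[:3,3]; W[z<=0]=np.nan
    return W
E
python3 - <<'E'
from h import *
s=ctrl.get_state(); print({k:s[k] for k in("clock","eef_pos","tcp_rot","contact_force","opening")})
for c in("side","top"):
    im=ctrl.get_image(c); cv2.imwrite(f"pics/{c}0.png",im["img"]); W=cloud(im)
    print(c,np.round(im["world_from_camera"],2).tolist())
    for n in("board_mark","board_grip","stop","case_center","carton_center","tin_center","weight_knob","blank0_center","tape","jar","driver"):
        for d in ctrl.masks_of(c,n):
            m=d["region"]; P=W[m]; P=P[~np.isnan(P[:,0])]
            if len(P)<5: continue
            zt=np.percentile(P[:,2],95); Q=P[P[:,2]>zt-5]
            e=(Q.min(0)+Q.max(0))/2
            print(n,round(d["confidence"],2),d["extent"],"top",np.round(zt),"mid",np.round(e),"mean",np.round(Q.mean(0)),"size",np.round(np.ptp(Q,axis=0)),im["img"][m].mean(0).round())
E
```

```text
pics
{'clock': 0.0, 'eef_pos': array([ 190.79357836, -568.26807096,  303.03819051]), 'tcp_rot': array([ 9.86923146e-01,  1.61188741e-01, -3.38717755e-05, -9.45093443e-04]), 'contact_force': array([ 0.18469486, -0.13344914, -0.45807464]), 'opening': 85.3491039251459}
side [[-0.88, -0.29, 0.36, 105.44], [-0.47, 0.57, -0.68, 880.71], [-0.01, -0.77, -0.64, 943.92], [0.0, 0.0, 0.0, 1.0]]
board_mark 0.62 [240.8, 201.2, 81.5, 23.2] top 51.0 mid [611.  10.  52.] mean [611.  12.  51.] size [49. 22. 10.] [114. 172. 210.]
board_grip 0.56 [240.4, 202.2, 84.6, 24.2] top 51.0 mid [611.  11.  52.] mean [612.  13.  51.] size [49. 20. 10.] [116. 175. 211.]
board_grip 0.31 [290.7, 325.8, 25.8, 30.8] top 27.0 mid [416. 397.  25.] mean [415. 398.  24.] size [59. 58.  7.] [117. 181. 221.]
stop 0.71 [264.8, 177.4, 39.8, 52.6] top 48.0 mid [691.  14.  49.] mean [691.  20.  46.] size [ 40. 221.  11.] [63. 79. 99.]
case_center 0.67 [362.9, 147.4, 18.7, 16.7] top 28.0 mid [ 556. -371.   26.] mean [ 558. -370.   26.] size [54. 59.  7.] [119. 185. 225.]
carton_center 0.64 [241.6, 172.3, 40.9, 27.4] top 106.0 mi
[... 2944 characters left out ...]
.  45.] size [ 31. 216.   9.] [ 78.  92. 107.]
weight_knob 0.44 [211.8, 142.1, 22.1, 62.4] top 28.0 mid [711. 307.  27.] mean [716. 308.  25.] size [97. 23. 10.] [ 35. 111. 199.]
blank0_center 0.82 [174.0, 242.9, 21.1, 23.1] top 25.0 mid [417. 396.  24.] mean [416. 396.  23.] size [59. 55.  7.] [105. 177. 221.]
tape 0.79 [396.3, 260.2, 37.9, 36.0] top 29.0 mid [ 404. -264.   28.] mean [ 402. -264.   26.] size [97. 98.  9.] [114. 122. 128.]
jar 0.88 [404.2, 161.9, 26.4, 26.1] top 73.0 mid [ 695. -264.   72.] mean [ 693. -264.   71.] size [48. 46.  8.] [151. 161. 169.]
driver 0.91 [214.2, 142.6, 21.4, 47.5] top 28.0 mid [711. 308.  27.] mean [715. 308.  25.] size [97. 25.  9.] [ 24. 108. 205.]
```

```bash
python3 -c "
import cv2
a=cv2.imread('pics/top0.png');cv2.imwrite('pics/t0b.png',cv2.resize(a[90:330,140:460],None,fx=2.5,fy=2.5,interpolation=2))"
```

```text
(no output)
```

View pics/t0b.png

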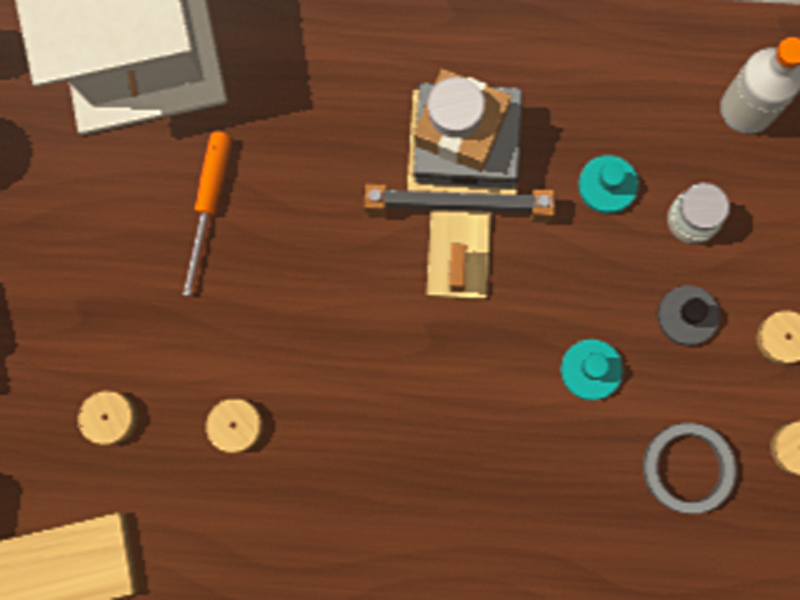

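View pics/side0.png

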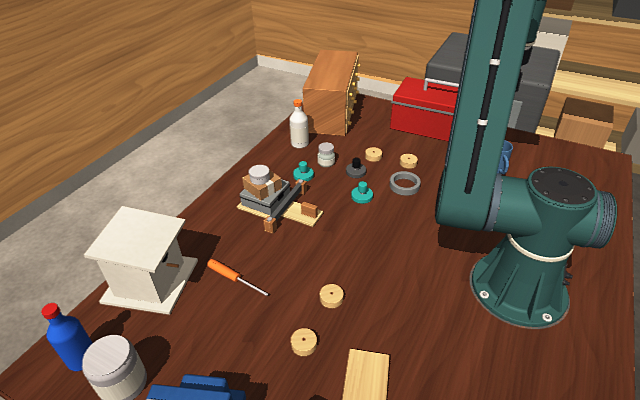

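The top crop shows the pile behind the stop (crop 460,130), the grip (457,266) and the black-knobbed grey weight (690,315). Two knobs are turquoise look-alikes. Blanks are at (105,417), (233,425), and at the right edge (788,337) and (795,447). The side view shows the same four blanks.

```bash
cat >> h.py <<'E'
def blobs(c,zlo,zhi,test,amin=40,im=None):
    im=im or ctrl.get_image(c); W=cloud(im); I=im["img"].astype(int)
    m=(W[...,2]>zlo)&(W[...,2]<zhi)&test(I)
    n,l,st,_=cv2.connectedComponentsWithStats(m.astype(np.uint8),connectivity=4)
    out=[]
    for i in range(1,n):
        if st[i,4]<amin: continue
        Q=W[l==i]; (cx,cy),(w,h),a=cv2.minAreaRect(Q[:,:2].astype(np.float32))
        if max(w,h)<180: out.append((cx,cy,np.median(Q[:,2]),w,h,a))
    return np.round(out,1)
wood=lambda I:(I[...,2]>150)&(I[...,0]<170)&(I[...,2]-I[...,0]>50)
E
python3 - <<'E'
from h import *
for c in("side","top"):
    im=ctrl.get_image(c)
    print(c,"blanks\n",blobs(c,17,30,wood,im=im))
    print("boardtop\n",blobs(c,6,16,wood,im=im))
    W=cloud(im); 
    def rect(box,zlo,zhi):
        x0,x1,y0,y1=box
        m=(W[...,0]>x0)&(W[...,0]<x1)&(W[...,1]>y0)&(W[...,1]<y1)&(W[...,2]>zlo)&(W[...,2]<zhi)
        Q=W[m][:,:2].astype(np.float32); (cx,cy),wh,a=cv2.minAreaRect(Q); print(len(Q),np.round((cx,cy,*wh,a),1), np.round(W[m][:,2].mean(),1))
    rect((560,660,-40,60),44,58)
    rect((670,715,-110,130),38,52)
    rect((690,850,-80,100),55,66)
    rect((690,850,-80,100),98,108)
    rect((690,850,-80,100),132,140)
    rect((540,660,-40,60),7,16)
E
```

```text
side blanks
 [[ 767.6 -434.7   23.6  114.    17.3   18.6]
 [ 559.9 -374.3   23.7   53.7   66.2   22.2]
 [ 433.5 -389.8   23.8   58.5   60.8    8.4]
 [ 614.8   18.4   23.8    6.8   48.4   86.5]
 [ 711.3  311.1   25.3   22.5   99.3   84.8]
 [ 417.   251.6   23.9   55.7   60.5   25.3]
 [ 415.2  396.3   24.    57.8   58.9   30.7]
 [ 252.6  410.2   22.    89.1  118.7   17.6]]
boardtop
 [[ 2.3912e+03 -2.1400e+02  1.0200e+01  3.0400e+01  1.2060e+02  4.0000e-01]
 [ 5.1240e+02 -5.8070e+02  1.1100e+01  1.2460e+02  1.6700e+01  3.0000e+00]
 [ 3.9740e+02 -5.8830e+02  1.2100e+01  9.5800e+01  1.0600e+01  2.2000e+00]
 [ 6.3470e+02  1.1100e+01  1.2000e+01  1.0350e+02  7.2100e+01  5.0000e-01]
 [ 7.7900e+02  7.2400e+01  1.0800e+01  1.1510e+02  1.6300e+01  1.1000e+00]
 [ 4.0980e+02  2.7450e+02  1.1300e+01  4.6500e+01  1.5000e+01  1.5100e+01]
 [ 4.0790e+02  4.1990e+02  1.0900e+01  4.7100e+01  1.1600e+01  1.7300e+01]]
86 [611.8  11.   50.2  18.7   4. ] 50.5
380 [695.5  13.3  40.3 225.9   1.7] 44.8
337 [766.7   8.9 127.  110.5  88.3] 61.1
264 [772.4  15.6  87.9  90.1  72.8] 103.7
213 [772.8  23.8  60.   61.9  36.7] 136.1
261 [6.091e+02 4.700e+00 1.016e+02 8.790e+01 1.000e-01] 11.8
top blanks
 [[ 712.   308.7   23.6   23.6   99.8   85.4]
 [ 559.6 -373.6   22.6   57.7   57.1   75.3]
 [ 416.2  397.3   21.5   57.3   60.    31.3]
 [ 416.4  251.2   21.8   56.1   59.3    3.3]
 [ 434.7 -390.9   22.4   57.2   59.8   57.2]
 [ 246.5  432.9   19.7   88.9  165.1   17.4]]
boardtop
 [[717.   38.   10.1 108.1  48.8  61.3]
 [633.8  10.3  10.2 102.   69.7   1.2]]
102 [613.1  11.3  50.8  17.1   3.3] 49.6
502 [696.8  14.7  39.  216.9   1.9] 43.3
558 [7.691e+02 9.000e+00 1.137e+02 1.199e+02 1.000e-01] 60.1
449 [773.1  15.6  85.2  87.5  70.8] 102.1
311 [773.9  23.7  59.6  57.4   3.4] 134.6
435 [605.3  12.6  75.5 113.   82.9] 10.6
```

```bash
R='[[0,0,-0.288],[42.2,57.9,-5],1]'; python3 -m creep '[[[0,0,-0.288],[42.2,57.9,-5],1],[[0,0,-0.288],[42.2,57.9,-5],1],[[0,0,-0.288],[42.2,57.9,-5],1],[[0,0,-0.288],[42.2,57.9,-5],1],[[0,0,-0.288],[42.2,57.9,-5],1],[[0,0,-0.288],[42.2,57.9,-5],1],[[0,0,-0.288],[42.2,57.9,-5],1],[[0,0,-0.288],[42.2,57.9,-5],1]]' 40
cat > st.py <<'E'
from h import *
from scipy.spatial.transform import Rotation as R
import sys
s=ctrl.get_state(); r=R.from_quat(s["tcp_rot"]); M=r.as_matrix()
tx=np.arctan2(M[1,0],M[0,0])
print("t",round(s["clock"],2),"pos",np.round(s["eef_pos"],1),"xaxis yaw",round(tx,3),"z",np.round(M[:,2],3),"F",np.round(s["contact_force"],1),"op",round(s["opening"],1),"ff",np.round(s["finger_force"],1))
if len(sys.argv)>1:
    g=np.array(list(map(float,sys.argv[1:4]))); print("shift cm",np.round((g-s["eef_pos"])/10,2), "turn",round(float(sys.argv[4])-tx,3))
E
python3 st.py 612.5 11.2 150 0.035
```

```text
clock: 1.97
eef_pos: [387.5, -298.5, 280.8]
tcp_rot: [1.0, 0.018, 0.0, 0.0]
contact_force: [-0.5, -0.6, -0.7]
opening: 85.5
finger_force: 0.0
t 1.97 pos [ 387.5 -298.5  280.8] xaxis yaw 0.035 z [ 0.001 -0.    -1.   ] F [-0.5 -0.6 -0.7] op 85.5 ff 0.0
shift cm [ 22.5   30.97 -13.08] turn -0.0
```

```bash
python3 -m creep '[[[0,0,0],[22.5,31,-12],1],[[0,0,0],[22.5,31,-12],1],[[0,0,0],[22.5,31,-12],1],[[0,0,0],[22.5,31,-12],1],[[0,0,0],[22.5,31,-12],1],[[0,0,0],[22.5,31,-12],1],[[0,0,0],[22.5,31,-12],1],[[0,0,0],[22.5,31,-12],1]]'
python3 st.py 612.5 11.2 92 0.035
```

```text
clock: 2.63
eef_pos: [574.5, -40.9, 180.5]
tcp_rot: [1.0, 0.018, 0.0, 0.0]
contact_force: [-0.2, -0.7, 0.2]
opening: 85.6
finger_force: 0.0
t 2.63 pos [574.5 -40.9 180.5] xaxis yaw 0.036 z [ 0. -0. -1.] F [-0.2 -0.7  0.2] op 85.6 ff 0.0
shift cm [ 3.8   5.21 -8.85] turn -0.001
```

```bash
python3 -m creep '[[[0,0,0],[1.9,2.6,-1],1],[[0,0,0],[1.9,2.6,-1],1],[[0,0,0],[1.9,2.6,-1],1]]'
python3 st.py 612.5 11.2 92 0.035
```

```text
clock: 2.88
eef_pos: [592.9, -15.3, 170.2]
tcp_rot: [1.0, 0.02, -0.001, -0.0]
contact_force: [-0.9, 0.3, -0.3]
opening: 85.5
finger_force: 0.0
t 2.88 pos [592.9 -15.3 170.2] xaxis yaw 0.039 z [-0.001  0.    -1.   ] F [-0.9  0.3 -0.3] op 85.5 ff 0.0
shift cm [ 1.96  2.65 -7.82] turn -0.004
```

```bash
python3 -m creep '[[[0,0,0],[1.96,2.65,-3],1],[[0,0,0],[1.96,2.65,-6],1],[[0,0,0],[1.96,2.65,-7.8],1],[[0,0,0],[1.96,2.65,-7.8],0],[[0,0,0],[1.96,2.65,-7.8],0],[[0,0,0],[1.96,2.65,-7.8],0],[[0,0,0],[1.96,2.65,-7.8],0],[[0,0,0],[1.96,2.65,-7.8],0]]' 80
python3 -m creep '[[[0,0,0],[0,0,0],0],[[0,0,0],[0,0,0],0],[[0,0,0],[0,0,0],0],[[0,0,0],[0,0,0],0]]' 80
python3 st.py
```

```text
clock: 3.55
eef_pos: [613.0, 9.1, 94.8]
tcp_rot: [1.0, 0.018, 0.001, 0.0]
contact_force: [0.1, 0.7, -0.6]
opening: 25.6
finger_force: 0.0
clock: 3.88
eef_pos: [613.0, 9.2, 94.9]
tcp_rot: [1.0, 0.017, 0.001, 0.0]
contact_force: [-1.0, -1.8, 6.7]
opening: 16.9
finger_force: 79.2
t 3.88 pos [613.    9.2  94.9] xaxis yaw 0.035 z [ 0.003 -0.    -1.   ] F [-1.  -1.8  6.7] op 16.9 ff 79.2
```

```bash
python3 -m creep '[[[0,0,0],[-0.3,-0.01,0],0],[[0,0,0],[-0.8,-0.025,0],0],[[0,0,0],[-1.3,-0.04,0],0],[[0,0,0],[-1.8,-0.055,0],0],[[0,0,0],[-2.3,-0.07,0],0],[[0,0,0],[-2.8,-0.09,0],0],[[0,0,0],[-3.3,-0.1,0],0],[[0,0,0],[-3.8,-0.12,0],0]]' 80
python3 -m creep '[[[0,0,0],[-0.5,-0.015,0],0],[[0,0,0],[-1,-0.03,0],0],[[0,0,0],[-1.5,-0.05,0],0],[[0,0,0],[-2,-0.06,0],0],[[0,0,0],[-2.5,-0.08,0],0],[[0,0,0],[-3,-0.1,0],0],[[0,0,0],[-3.5,-0.11,0],0],[[0,0,0],[-4,-0.13,0],0]]' 80
python3 - <<'E'
from h import *
im=ctrl.get_image("side"); cv2.imwrite("pics/s1.png",cv2.resize(im["img"][130:260,190:400],None,fx=3.5,fy=3.5))
E
python3 st.py
```

```text
clock: 4.55
eef_pos: [577.8, 8.2, 94.9]
tcp_rot: [1.0, 0.018, 0.004, 0.0]
contact_force: [5.8, 0.5, 2.4]
opening: 16.4
finger_force: 78.1
clock: 5.22
eef_pos: [538.5, 6.8, 94.9]
tcp_rot: [1.0, 0.018, 0.005, 0.0]
contact_force: [7.9, 0.8, 1.8]
opening: 16.8
finger_force: 78.3
t 5.27 pos [537.5   6.8  94.9] xaxis yaw 0.035 z [ 0.009 -0.001 -1.   ] F [ 4.6 -0.1  2.6] op 17.0 ff 78.3
```

View pics/s1.png

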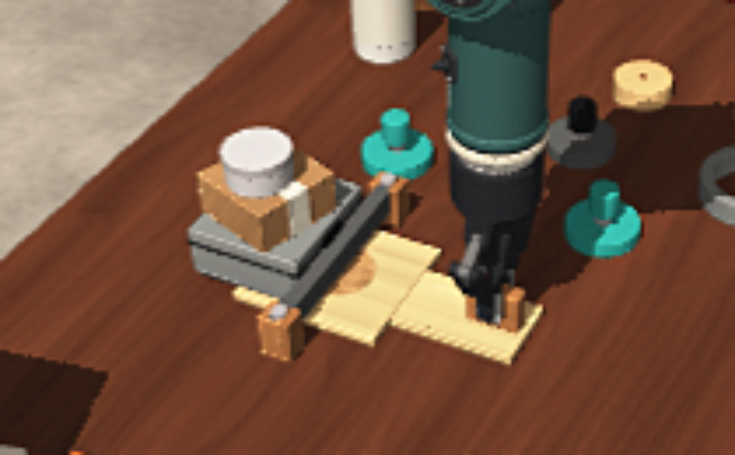

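The pile is upright behind the bar. The board is half out and its pad is showing at crop (355,275), so I'll keep drawing.

```bash
python3 -m creep '[[[0,0,0],[-0.4,-0.015,0],0],[[0,0,0],[-0.8,-0.03,0],0],[[0,0,0],[-1.2,-0.04,0],0],[[0,0,0],[-1.6,-0.05,0],0],[[0,0,0],[-2,-0.06,0],0],[[0,0,0],[-2.4,-0.08,0],0],[[0,0,0],[-2.8,-0.09,0],0],[[0,0,0],[-3.2,-0.1,0],0]]' 80
python3 -m creep '[[[0,0,0],[-0.4,-0.015,0],0],[[0,0,0],[-0.8,-0.03,0],0],[[0,0,0],[-1.2,-0.04,0],0],[[0,0,0],[-1.6,-0.05,0],0],[[0,0,0],[-2,-0.06,0],0],[[0,0,0],[-2.4,-0.08,0],0],[[0,0,0],[-2.8,-0.09,0],0],[[0,0,0],[-3.2,-0.1,0],0]]' 80
python3 -m creep '[[[0,0,0],[-0.5,-0.015,0],0],[[0,0,0],[-1,-0.03,0],0],[[0,0,0],[-1.5,-0.05,0],0],[[0,0,0],[-2,-0.06,0],0],[[0,0,0],[-2.5,-0.08,0],0],[[0,0,0],[-3,-0.1,0],0],[[0,0,0],[-3.5,-0.11,0],0],[[0,0,0],[-4,-0.13,0],0]]' 80
python3 -m creep '[[[0,0,0],[-0.5,-0.015,0],0],[[0,0,0],[-1,-0.03,0],0],[[0,0,0],[-1.5,-0.05,0],0],[[0,0,0],[-1.8,-0.06,0],0],[[0,0,0],[-1.8,-0.06,0],0]]' 80
python3 - <<'E'
from h import *
im=ctrl.get_image("side"); cv2.imwrite("pics/s2.png",cv2.resize(im["img"][130:260,190:400],None,fx=3.5,fy=3.5))
E
python3 st.py
```

```text
clock: 5.93
eef_pos: [507.2, 5.7, 94.9]
tcp_rot: [1.0, 0.018, 0.006, 0.001]
contact_force: [9.8, -0.0, 0.4]
opening: 16.9
finger_force: 78.3
clock: 6.6
eef_pos: [474.0, 4.7, 94.9]
tcp_rot: [1.0, 0.018, 0.005, 0.001]
contact_force: [7.6, 0.2, 10.2]
opening: 16.8
finger_force: 79.5
clock: 7.27
eef_pos: [434.6, 3.3, 94.9]
tcp_rot: [1.0, 0.018, 0.005, 0.001]
contact_force: [7.0, 0.1, 8.5]
opening: 16.6
finger_force: 79.4
clock: 7.68
eef_pos: [416.3, 2.6, 94.9]
tcp_rot: [1.0, 0.018, 0.005, 0.001]
contact_force: [4.7, -0.2, 10.5]
opening: 16.5
finger_force: 79.8
t 7.73 pos [416.3   2.6  94.9] xaxis yaw 0.036 z [ 0.01  -0.001 -1.   ] F [ 5.9 -0.9 11.8] op 16.6 ff 79.8
```

View pics/s2.png

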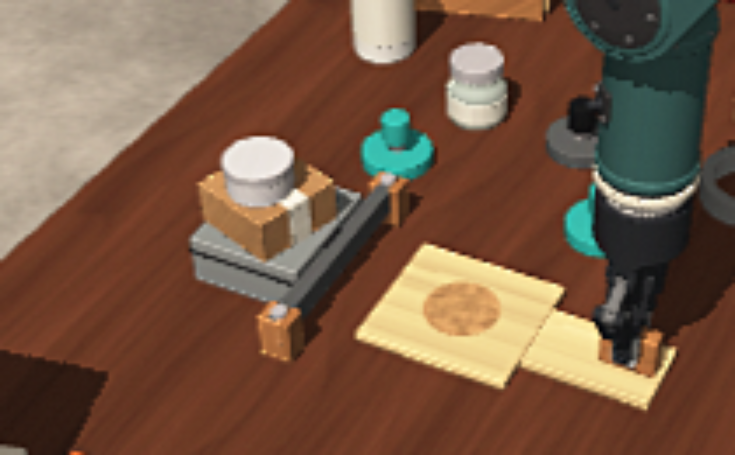

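The board is clear and lying flat with its pad at crop (462,308). The pile stands in order behind the bar. Next I'll release and head for the first blank.

```bash
python3 -m creep '[[[0,0,0],[0,0,0],1],[[0,0,0],[0,0,0],1],[[0,0,0],[0,0,0],1],[[0,0,0],[0,0,2],1],[[0,0,0],[0,0,6],1],[[0,0,0],[0,4,9],1],[[0,0,0],[0,8,9],1],[[0,0,0],[0,12,9],1]]'
cat > bl.py <<'E'
from h import *
T=ctrl.get_image("top"); S=ctrl.get_image("side")
for c,im in(("top",T),("side",S)):
    W=cloud(im); I=im["img"].astype(int)
    b=[r for r in blobs(c,17,200,wood,25,im) if r[0]>330 and r[0]<640 and max(r[3:5])<75]
    print(c,"blanks",[list(map(float,r)) for r in b])
    # cork pad: darker wood on board top
    hsv=cv2.cvtColor(im["img"],cv2.COLOR_BGR2HSV)
    m=(W[...,2]>7)&(W[...,2]<15)&(W[...,0]>380)&(W[...,0]<680)&(abs(W[...,1]-8)<80)&(I[...,2]>100)
    Q=W[m]
    if len(Q)>50:
        q=Q[Q[:,0]>480]
        print("board wide",np.round(cv2.minAreaRect(q[:,:2].astype(np.float32))[0],1),len(q),np.round(cv2.minAreaRect(q[:,:2].astype(np.float32))[1],1),np.round(cv2.minAreaRect(q[:,:2].astype(np.float32))[2],1),"z",np.round(q[:,2].mean(),1))
    g=m&(I[...,2]-0<205)&(np.hypot(W[...,0]-570,W[...,1]-8)<50)&(I[...,2]>90)
    if g.sum()>20: print("pad med",np.round(np.median(W[g],0),1),g.sum())
    k=(W[...,2]>45)&(W[...,2]<60)&(I.max(-1)<110)&(np.hypot(W[...,0]-578,W[...,1]+260)<90)
    if k.sum()>5: print("knob",np.round((W[k].min(0)+W[k].max(0))/2,1),np.round(np.ptp(W[k],axis=0),0))
E
python3 bl.py; python3 st.py 416.4 251.4 78 0
```

```text
clock: 8.4
eef_pos: [413.0, 120.5, 185.0]
tcp_rot: [1.0, 0.016, 0.002, -0.0]
contact_force: [1.5, 0.6, -0.7]
opening: 85.4
finger_force: 0.0
top blanks [[559.8, -372.7, 22.8, 58.8, 57.0, 2.0], [415.9, 396.1, 21.3, 57.9, 57.9, 55.4], [433.7, -390.9, 22.5, 57.6, 57.8, 40.4]]
board wide [566.4   1.9] 2019 [142.1 172.5] 89.8 z 10.5
pad med [572.8   4.9  10.7] 214
knob [ 577.8 -261.    52.1] [26. 26. 12.]
side blanks [[354.8, -725.0, 152.7, 36.3, 31.0, 14.4], [540.7, -379.5, 23.3, 14.6, 55.2, 21.7], [433.9, -390.1, 23.9, 58.5, 57.9, 84.7], [416.4, 251.0, 24.0, 59.0, 58.5, 46.7], [414.9, 397.1, 24.0, 58.2, 59.3, 47.8]]
board wide [584.9   9.1] 1183 [145.1 200.9] 85.8 z 11.9
pad med [568.3  10.9  12.5] 34
t 8.5 pos [411.5 124.5 183.6] xaxis yaw 0.042 z [ 0.001  0.002 -1.   ] F [-0.6 -1.1 -0.2] op 85.5 ff 0.0
shift cm [  0.49  12.69 -10.56] turn -0.042
```

```bash
python3 -m creep '[[[0,0,0],[0.4,4,-3],1],[[0,0,0],[0.4,8,-6],1],[[0,0,0],[0.4,12.7,-6],1],[[0,0,0],[0.4,12.7,-6],1],[[0,0,0],[0.4,12.7,-6],1]]'
python3 st.py 416.4 251.4 78 0.035
cat > pad.py <<'E'
from h import *
for c in("top","side"):
    im=ctrl.get_image(c); W=cloud(im); L=cv2.cvtColor(im["img"],cv2.COLOR_BGR2LAB).astype(int)
    m=(W[...,2]>6)&(W[...,2]<16)&(W[...,0]>510)&(W[...,0]<635)&(abs(W[...,1]-8)<60)
    b=im["img"][...,0].astype(int); r=im["img"][...,2].astype(int)
    t,_=cv2.threshold(b[m].astype(np.uint8).reshape(-1,1),0,255,cv2.THRESH_OTSU)
    for f in (t,):
        k=(m&(b<f)).astype(np.uint8); n,l,st,_=cv2.connectedComponentsWithStats(k,connectivity=4)
        i=1+np.argmax(st[1:,4]); Q=W[l==i]; p,wh,a=cv2.minAreaRect(Q[:,:2].astype(np.float32))
        print(c,t,len(Q),"pad rect",np.round(p,1),np.round(wh,1),"mean",np.round(Q.mean(0),1),"circ",cv2.minEnclosingCircle(Q[:,:2].astype(np.float32)))
    m=(W[...,2]>6)&(W[...,2]<16)&(W[...,0]>495)&(W[...,0]<650)&(abs(W[...,1]-8)<85)&(r>150)
    Q=W[m]; print("wide",np.round(cv2.minAreaRect(Q[:,:2].astype(np.float32))[0],1),np.round(cv2.minAreaRect(Q[:,:2].astype(np.float32))[1],1),np.round(np.percentile(Q,[.5,99.5],axis=0),1).tolist())
    m=(W[...,2]>42)&(W[...,2]<56)&(abs(W[...,0]-416)<50)&(abs(W[...,1]-5)<30)
    if m.sum()>20:print("grip",np.round(cv2.minAreaRect(W[m][:,:2].astype(np.float32)),1) if 0 else cv2.minAreaRect(W[m][:,:2].astype(np.float32)))
    m=(W[...,2]>6)&(W[...,2]<16)&(W[...,0]<495)&(W[...,0]>375)&(abs(W[...,1]-8)<60)&(r>150)
    if m.sum()>20:print("neck",cv2.minAreaRect(W[m][:,:2].astype(np.float32)))
E
python3 pad.py
```

```text
clock: 8.92
eef_pos: [415.6, 249.1, 121.5]
tcp_rot: [1.0, 0.019, -0.001, -0.0]
contact_force: [1.1, 0.3, 0.1]
opening: 85.2
finger_force: 0.0
t 8.92 pos [415.6 249.1 121.5] xaxis yaw 0.039 z [-0.002  0.    -1.   ] F [1.1 0.3 0.1] op 85.2 ff 0.0
shift cm [ 0.08  0.23 -4.35] turn -0.004
top 108.0 402 pad rect [572.1   5.8] [66.1 64.4] mean [571.1   6.3  10.6] circ ((571.3297729492188, 5.933736324310303), 33.803340911865234)
wide [568.1   7.1] [147.2 130. ] [[496.8, -57.8, 6.1], [640.2, 71.4, 15.5]]
grip ((416.009521484375, 4.103298664093018), (46.46706008911133, 16.551918029785156), 3.7048773765563965)
neck ((441.87457275390625, 4.722234725952148), (105.99324798583984, 69.36183166503906), 0.09818443655967712)
side 123.0 49 pad rect [602.5   3.9] [12.2 79.1] mean [596.1  12.4  12.5] circ ((598.4102172851562, 1.7129936218261719), 39.59701156616211)
wide [573.1  10. ] [141.8 133.5] [[563.9, -54.5, 6.8], [642.0, 74.6, 15.8]]
grip ((414.7731018066406, 2.526982307434082), (49.0401496887207, 22.122417449951172), 1.3493468761444092)
neck ((438.3040771484375, 4.245094299316406), (101.2700424194336, 69.43248748779297), 1.4356226921081543)
```

```bash
python3 -m creep '[[[0,0,0],[0.08,0.2,-2],1],[[0,0,0],[0.08,0.2,-4.2],1],[[0,0,0],[0.08,0.2,-4.3],0],[[0,0,0],[0.08,0.2,-4.3],0],[[0,0,0],[0.08,0.2,-4.3],0],[[0,0,0],[0.08,0.2,-4.3],0],[[0,0,0],[0.08,0.2,-4.3],0],[[0,0,0],[0.08,0.2,-4.3],0]]' 60
python3 st.py 416.4 251.4 78 0.035
```

```text
clock: 9.68
eef_pos: [417.5, 248.6, 80.9]
tcp_rot: [1.0, 0.018, 0.001, -0.0]
contact_force: [-0.5, 0.2, -0.2]
opening: 57.4
finger_force: 63.8
t 9.68 pos [417.5 248.6  80.9] xaxis yaw 0.035 z [ 0.001  0.001 -1.   ] F [-0.5  0.2 -0.2] op 57.4 ff 63.8
shift cm [-0.11  0.28 -0.29] turn -0.0
```

```bash
python3 -m creep '[[[0,0,0],[0,0,2.5],0],[[0,0,0],[0,0,5],0],[[0,0,0],[2,-3.2,5],0],[[0,0,0],[4,-6.4,5],0],[[0,0,0],[6,-9.6,5],0],[[0,0,0],[8,-12.8,5],0],[[0,0,0],[10,-16,5],0],[[0,0,0],[12,-19.2,5],0]]' 60
python3 -m creep '[[[0,0,0],[2,-3.2,0],0],[[0,0,0],[3.49,-5.15,0],0],[[0,0,0],[3.49,-5.15,0],0],[[0,0,0],[3.49,-5.15,0],0],[[0,0,0],[3.49,-5.15,0],0]]'
python3 st.py 572.4 4.7 91 0.035
```

```text
clock: 10.35
eef_pos: [537.7, 55.0, 130.6]
tcp_rot: [1.0, 0.018, 0.0, -0.0]
contact_force: [0.6, 1.5, -0.0]
opening: 57.7
finger_force: 64.2
clock: 10.77
eef_pos: [570.9, 5.5, 130.0]
tcp_rot: [1.0, 0.018, -0.001, -0.0]
contact_force: [0.1, 0.0, -0.1]
opening: 57.7
finger_force: 64.2
t 10.77 pos [570.9   5.5 130. ] xaxis yaw 0.035 z [-0.001  0.001 -1.   ] F [ 0.1  0.  -0.1] op 57.7 ff 64.2
shift cm [ 0.15 -0.08 -3.9 ] turn -0.0
```

```bash
python3 -m creep '[[[0,0,0],[0.15,-0.08,-1.5],0],[[0,0,0],[0.15,-0.08,-3],0],[[0,0,0],[0.15,-0.08,-3.5],0],[[0,0,0],[0.15,-0.08,-3.5],0],[[0,0,0],[0.15,-0.08,-3.5],0]]'
python3 st.py 572.4 4.7 91 0.035
```

```text
clock: 11.18
eef_pos: [572.5, 5.4, 95.0]
tcp_rot: [1.0, 0.019, -0.001, -0.0]
contact_force: [0.7, -0.9, -0.7]
opening: 57.1
finger_force: 64.2
t 11.18 pos [572.5   5.4  95. ] xaxis yaw 0.037 z [-0.001  0.    -1.   ] F [ 0.7 -0.9 -0.7] op 57.1 ff 64.2
shift cm [-0.01 -0.07 -0.4 ] turn -0.002
```

```bash
python3 -m creep '[[[0,0,0],[0,-0.07,-0.2],0],[[0,0,0],[0,-0.07,-0.4],0],[[0,0,0],[0,-0.07,-0.4],0]]'
python3 -m creep '[[[0,0,0],[0,0,0],1],[[0,0,0],[0,0,0],1],[[0,0,0],[0,0,0],1],[[0,0,0],[0,0,0],1],[[0,0,0],[0,0,2],1],[[0,0,0],[0,0,6],1],[[0,0,0],[-1.5,3.8,7],1],[[0,0,0],[-3,7.6,7],1]]'
python3 -m creep '[[[0,0,0],[-1.5,3.8,0],1],[[0,0,0],[-3,7.6,0],1],[[0,0,0],[-4.5,11.4,0],1],[[0,0,0],[-6,15.2,0],1],[[0,0,0],[-7.5,19,0],1],[[0,0,0],[-9,22.8,0],1],[[0,0,0],[-10.5,26.6,0],1],[[0,0,0],[-12,30,0],1]]'
cat > col.py <<'E'
from h import *
import sys
z0=float(sys.argv[1])
for c in("top","side"):
    im=ctrl.get_image(c); W=cloud(im)
    near=(np.hypot(W[...,0]-571.2,W[...,1]-6.3)<70)
    for z in np.arange(32,z0+1,22):
        m=near&(abs(W[...,2]-z)<6)&(W[...,2]>z-5)&wood(im["img"].astype(int))
        if m.sum()>15: print(c,z,m.sum(),"circ",np.round([*cv2.minEnclosingCircle(W[m][:,:2].astype(np.float32))[0]],1),np.round(cv2.minAreaRect(W[m][:,:2].astype(np.float32))[0],1),np.round(cv2.minAreaRect(W[m][:,:2].astype(np.float32))[1],1),"z",np.round(np.median(W[m][:,2]),1))
E
python3 col.py 32; python3 bl.py;python3 pad.py | grep -v side; python3 st.py 415.7 396.5 78 0.035
```

```text
clock: 11.43
eef_pos: [573.4, 3.8, 91.2]
tcp_rot: [1.0, 0.018, 0.0, -0.0]
contact_force: [-0.6, -0.2, -0.4]
opening: 57.2
finger_force: 64.2
clock: 12.1
eef_pos: [546.8, 79.0, 164.6]
tcp_rot: [1.0, 0.016, 0.004, 0.0]
contact_force: [1.0, 1.2, -0.3]
opening: 85.4
finger_force: 0.0
clock: 12.77
eef_pos: [422.4, 382.0, 161.2]
tcp_rot: [1.0, 0.018, 0.0, -0.0]
contact_force: [0.6, -0.1, 0.2]
opening: 85.5
finger_force: 0.0
top 32.0 327 circ [574.5   4.1] [574.3   4.4] [58.5 54.7] z 32.1
top blanks [[574.7, 4.5, 31.7, 59.3, 54.7, 3.7], [559.5, -373.0, 22.7, 58.6, 57.7, 73.7], [400.5, 395.3, 21.1, 27.3, 53.6, 10.6], [434.5, -390.3, 22.3, 57.5, 58.8, 63.9]]
board wide [580.2   5. ] 1682 [139.9 203. ] 86.4 z 10.4
pad med [562.5 -24.8  10.7] 107
knob [ 577.7 -260.6   51.4] [27. 25. 13.]
side blanks [[346.9, -701.8, 153.2, 28.4, 70.2, 9.0], [415.5, -378.5, 23.9, 53.0, 13.6, 64.8], [553.7, 22.8, 25.5, 32.5, 6.9, 52.3], [414.7, 397.4, 23.9, 58.4, 58.1, 33.0]]
board wide [517.6   4.5] 615 [141.5  85.2] 74.4 z 12.0
top 101.0 143 pad rect [567.4  -1.8] [53.6 78.2] mean [564.4  -8.2  10.6] circ ((571.5399169921875, -0.625072181224823), 39.34566116333008)
wide [568.1   7.2] [146.9 129.9] [[496.2, -57.8, 6.1], [640.9, 71.8, 15.3]]
grip ((415.98699951171875, 4.110836505889893), (46.364688873291016, 16.554628372192383), 3.711392402648926)
neck ((440.5384521484375, 2.6292591094970703), (66.67150115966797, 109.59339904785156), 89.26488494873047)
wide [531.7   6.4] [133.7  73.2] [[495.5, -59.3, 6.5], [566.0, 71.5, 15.9]]
grip ((414.38037109375, 3.5842652320861816), (49.78092575073242, 20.903514862060547), 0.7499566674232483)
neck ((440.101806640625, 2.76177978515625), (69.2051010131836, 110.23660278320312), 88.67963409423828)
t 13.07 pos [423.5 378.9 160.9] xaxis yaw 0.036 z [-0.    -0.001 -1.   ] F [-1.6  0.7  0.4] op 85.4 ff 0.0
shift cm [-0.78  1.76 -8.29] turn -0.001
```

The first blank sits about 3 mm off in x and 2 mm in y from the pad centre. I'll re-grip it and correct that now.

```bash
python3 -m creep '[[[0,0,0],[1.5,-3.8,0],1],[[0,0,0],[3,-7.6,0],1],[[0,0,0],[4.5,-11.4,0],1],[[0,0,0],[6,-15.2,0],1],[[0,0,0],[7.5,-19,0],1],[[0,0,0],[9,-22.8,0],1],[[0,0,0],[10.5,-26.6,0],1],[[0,0,0],[12,-30,0],1]]'
python3 -m creep '[[[0,0,0],[1.5,-3.8,-0],1],[[0,0,0],[3,-7.5,-2],1],[[0,0,0],[3,-7.5,-4],1],[[0,0,0],[3,-7.5,-4],1],[[0,0,0],[3,-7.5,-4],1]]'
python3 st.py 573.6 4.2 92 0.035
```

```text
clock: 13.73
eef_pos: [543.4, 75.4, 161.1]
tcp_rot: [1.0, 0.016, -0.0, 0.0]
contact_force: [-0.2, 1.5, 0.2]
opening: 85.5
finger_force: 0.0
clock: 14.15
eef_pos: [571.6, 3.2, 120.1]
tcp_rot: [1.0, 0.016, -0.002, -0.0]
contact_force: [0.9, 0.8, -0.4]
opening: 85.2
finger_force: 0.0
t 14.15 pos [571.6   3.2 120.1] xaxis yaw 0.032 z [-0.004  0.001 -1.   ] F [ 0.9  0.8 -0.4] op 85.2 ff 0.0
shift cm [ 0.2   0.1  -2.81] turn 0.003
```

```bash
python3 -m creep '[[[0,0,0],[0.2,0.1,-1.4],1],[[0,0,0],[0.2,0.1,-2.8],1],[[0,0,0],[0.2,0.1,-2.8],0],[[0,0,0],[0.2,0.1,-2.8],0],[[0,0,0],[0.2,0.1,-2.8],0],[[0,0,0],[0.2,0.1,-2.8],0],[[0,0,0],[0.2,0.1,-2.8],0],[[0,0,0],[0.2,0.1,-2.8],0]]' 40
python3 st.py 570.2 5.9 93 0.035
python3 -m creep '[[[0,0,0],[0,0,0.2],0],[[0,0,0],[-0.15,0.1,0.2],0],[[0,0,0],[-0.3,0.2,0.2],0],[[0,0,0],[-0.3,0.2,0.2],0],[[0,0,0],[-0.3,0.2,0],0],[[0,0,0],[-0.3,0.2,0],0]]' 40
python3 st.py 570.2 5.9 92 0.035
```

```text
clock: 14.82
eef_pos: [575.4, 6.3, 94.4]
tcp_rot: [1.0, 0.018, 0.0, -0.0]
contact_force: [-2.3, 1.4, 8.3]
opening: 57.9
finger_force: 43.2
t 14.82 pos [575.4   6.3  94.4] xaxis yaw 0.036 z [ 0.001  0.    -1.   ] F [-2.3  1.4  8.3] op 57.9 ff 43.2
shift cm [-0.52 -0.04 -0.14] turn -0.001
clock: 15.32
eef_pos: [572.2, 7.9, 94.3]
tcp_rot: [1.0, 0.018, 0.0, -0.0]
contact_force: [-4.2, 0.9, 16.6]
opening: 57.9
finger_force: 44.3
t 15.32 pos [572.2   7.9  94.3] xaxis yaw 0.036 z [ 0.  0. -1.] F [-4.2  0.9 16.6] op 57.9 ff 44.3
shift cm [-0.2  -0.2  -0.23] turn -0.001
```

```bash
python3 -m creep '[[[0,0,0],[0,0,0.2],0],[[0,0,0],[0,-0.2,0.2],0],[[0,0,0],[0,-0.2,0.2],0],[[0,0,0],[0,-0.2,0.2],0]]'
python3 st.py
python3 -m creep '[[[0,0,0],[0,0,0],1],[[0,0,0],[0,0,0],1],[[0,0,0],[0,0,0],1],[[0,0,0],[0,0,0],1],[[0,0,0],[0,0,2],1],[[0,0,0],[0,0,6],1],[[0,0,0],[-1.5,3.8,7],1],[[0,0,0],[-3,7.6,7],1]]'
python3 -m creep '[[[0,0,0],[-1.5,3.8,0],1],[[0,0,0],[-3,7.6,0],1],[[0,0,0],[-4.5,11.4,0],1],[[0,0,0],[-6,15.2,0],1],[[0,0,0],[-7.5,19,0],1],[[0,0,0],[-9,22.8,0],1],[[0,0,0],[-10.5,26.6,0],1],[[0,0,0],[-12,30,0],1]]'
python3 col.py 32; python3 bl.py|grep blanks;python3 pad.py | grep -A5 top; python3 st.py 415.7 396.5 120 0.035
```

```text
clock: 15.65
eef_pos: [572.2, 5.6, 94.7]
tcp_rot: [1.0, 0.018, -0.0, -0.0]
contact_force: [-0.8, -0.1, 0.3]
opening: 57.4
finger_force: 42.7
t 15.65 pos [572.2   5.6  94.7] xaxis yaw 0.036 z [-0.  0. -1.] F [-0.8 -0.1  0.3] op 57.4 ff 42.7
clock: 16.32
eef_pos: [545.8, 81.1, 168.5]
tcp_rot: [1.0, 0.016, 0.004, 0.0]
contact_force: [-0.0, 1.3, -0.1]
opening: 85.3
finger_force: 0.0
clock: 16.98
eef_pos: [421.3, 384.0, 165.1]
tcp_rot: [1.0, 0.018, 0.0, -0.0]
contact_force: [0.9, -0.3, -0.4]
opening: 85.8
finger_force: 0.0
top 32.0 328 circ [571.9   5.9] [571.3   5.5] [57.4 58.1] z 32.2
top blanks [[571.4, 5.8, 31.9, 57.7, 57.2, 50.4], [559.3, -373.1, 22.5, 58.8, 58.6, 74.2], [400.2, 394.7, 21.1, 26.8, 52.5, 12.2], [434.0, -390.6, 22.6, 57.2, 57.8, 47.3]]
side blanks [[415.2, -379.8, 23.7, 47.8, 16.9, 69.1], [551.3, 18.6, 27.7, 43.2, 16.8, 55.1], [415.2, 396.8, 23.9, 58.2, 60.8, 47.4]]
top 99.0 96 pad rect [562.7 -16.8] [34.2 68. ] mean [564.9 -21.5  10.3] circ ((568.1102294921875, -5.643126964569092), 34.11469650268555)
wide [567.8   7.1] [146.7 129.9] [[496.5, -57.8, 6.1], [640.8, 71.7, 15.7]]
grip ((415.9955139160156, 4.080333232879639), (46.47333526611328, 16.537099838256836), 3.631099224090576)
neck ((440.5186462402344, 2.673816680908203), (66.62898254394531, 109.68754577636719), 89.13725280761719)
side 123.0 46 pad rect [550.6  12.4] [80.9 26. ] mean [550.3  13.4  12.9] circ ((557.0965576171875, 10.912080764770508), 40.944923400878906)
wide [531.9   5.2] [133.8  74. ] [[495.9, -59.1, 6.7], [564.3, 71.9, 15.6]]
t 17.28 pos [422.4 380.9 164.8] xaxis yaw 0.036 z [-0.    -0.001 -1.   ] F [-0.  -0.1  0.3] op 85.4 ff 0.0
shift cm [-0.67  1.56 -4.48] turn -0.001
```

```bash
python3 -m creep '[[[0,0,0],[-0.6,1.56,-2.5],1],[[0,0,0],[-0.6,1.56,-5],1],[[0,0,0],[-0.6,1.56,-5],1],[[0,0,0],[-0.6,1.56,-5],1],[[0,0,0],[-0.6,1.56,-5],1]]'
python3 st.py 416.5 396.5 80.5 0.035
```

```text
clock: 17.7
eef_pos: [417.2, 396.4, 115.6]
tcp_rot: [1.0, 0.017, 0.0, 0.0]
contact_force: [0.4, 0.2, 0.8]
opening: 85.2
finger_force: 0.0
t 17.7 pos [417.2 396.4 115.6] xaxis yaw 0.034 z [ 0. -0. -1.] F [0.4 0.2 0.8] op 85.2 ff 0.0
shift cm [-0.07  0.01 -3.51] turn 0.001
```

```bash
python3 -m creep '[[[0,0,0],[-0.05,0,-1.8],1],[[0,0,0],[-0.05,0,-3.5],1],[[0,0,0],[-0.05,0,-3.5],0],[[0,0,0],[-0.05,0,-3.5],0],[[0,0,0],[-0.05,0,-3.5],0],[[0,0,0],[-0.05,0,-3.5],0],[[0,0,0],[-0.05,0,-3.5],0],[[0,0,0],[-0.05,0,-3.5],0]]' 60
python3 st.py
python3 -m creep '[[[0,0,0],[0,0,2.5],0],[[0,0,0],[0,0,5.5],0],[[0,0,0],[1.5,-3.8,7],0],[[0,0,0],[3,-7.6,7],0],[[0,0,0],[4.5,-11.4,7],0],[[0,0,0],[6,-15.2,7],0],[[0,0,0],[7.5,-19,7],0],[[0,0,0],[9,-22.8,7],0]]'
python3 -m creep '[[[0,0,0],[1.5,-3.8,0],0],[[0,0,0],[3,-7.6,0],0],[[0,0,0],[4.5,-11.4,0],0],[[0,0,0],[6.5,-15.2,0],0],[[0,0,0],[6.55,-16.2,0],0],[[0,0,0],[6.55,-16.2,0],0],[[0,0,0],[6.55,-16.2,0],0],[[0,0,0],[6.55,-16.2,0],0]]'
python3 st.py 572.2 5.6 113 0.035
```

```text
clock: 18.37
eef_pos: [416.7, 397.6, 81.8]
tcp_rot: [1.0, 0.018, 0.001, -0.001]
contact_force: [-1.2, -2.7, 7.0]
opening: 57.0
finger_force: 64.3
t 18.37 pos [416.7 397.6  81.8] xaxis yaw 0.036 z [ 0.002  0.001 -1.   ] F [-1.2 -2.7  7. ] op 57.0 ff 64.3
clock: 19.03
eef_pos: [506.7, 167.7, 151.1]
tcp_rot: [1.0, 0.018, 0.001, -0.0]
contact_force: [1.0, -0.5, -0.5]
opening: 57.2
finger_force: 64.0
clock: 19.7
eef_pos: [570.5, 8.3, 150.2]
tcp_rot: [1.0, 0.018, -0.0, -0.0]
contact_force: [-0.3, -0.3, -0.5]
opening: 57.1
finger_force: 64.0
t 19.7 pos [570.5   8.3 150.2] xaxis yaw 0.036 z [-0.001  0.001 -1.   ] F [-0.3 -0.3 -0.5] op 57.1 ff 64.0
shift cm [ 0.17 -0.27 -3.72] turn -0.001
```

```bash
python3 -m creep '[[[0,0,0],[0.17,-0.27,-1.5],0],[[0,0,0],[0.17,-0.27,-3],0],[[0,0,0],[0.17,-0.27,-3.2],0],[[0,0,0],[0.17,-0.27,-3.2],0],[[0,0,0],[0.17,-0.27,-3.2],0],[[0,0,0],[0.17,-0.27,-3.2],0]]'
python3 st.py 572.2 5.6 114 0.035
```

```text
clock: 20.2
eef_pos: [573.3, 5.4, 118.7]
tcp_rot: [1.0, 0.018, 0.0, -0.0]
contact_force: [0.2, 0.6, -1.1]
opening: 57.2
finger_force: 64.1
t 20.2 pos [573.3   5.4 118.7] xaxis yaw 0.037 z [ 0.001  0.    -1.   ] F [ 0.2  0.6 -1.1] op 57.2 ff 64.1
shift cm [-0.11  0.02 -0.47] turn -0.002
```

```bash
python3 -m creep '[[[0,0,0],[-0.08,0,-0.25],0],[[0,0,0],[-0.08,0,-0.5],0],[[0,0,0],[-0.08,0,-0.5],0],[[0,0,0],[-0.08,0,-0.5],0]]'
python3 st.py 572.2 5.6 114 0.035
```

```text
clock: 20.53
eef_pos: [572.6, 4.8, 113.8]
tcp_rot: [1.0, 0.018, 0.001, -0.0]
contact_force: [-1.2, 1.0, 5.9]
opening: 57.3
finger_force: 64.8
t 20.53 pos [572.6   4.8 113.8] xaxis yaw 0.036 z [ 0.001  0.    -1.   ] F [-1.2  1.   5.9] op 57.3 ff 64.8
shift cm [-0.04  0.08  0.02] turn -0.001
```

```bash
python3 -m creep '[[[0,0,0],[0,0.05,0],1],[[0,0,0],[0,0,0],1],[[0,0,0],[0,0,0],1],[[0,0,0],[0,0,0],1],[[0,0,0],[0,0,2],1],[[0,0,0],[0,0,6],1],[[0,0,0],[0,-4,7],1],[[0,0,0],[0,-8,7],1]]'
python3 -m creep '[[[0,0,0],[0,-4,0],1],[[0,0,0],[0,-8,0],1],[[0,0,0],[0,-12,0],1],[[0,0,0],[0,-16,0],1],[[0,0,0],[0,-20,0],1],[[0,0,0],[-0.3,-24,0],1],[[0,0,0],[-0.6,-27,0],1],[[0,0,0],[-0.6,-27,0],1]]'
python3 col.py 54; python3 bl.py|grep -v oard; python3 st.py 560.2 -373 80.5 0.035
```

```text
clock: 21.2
eef_pos: [574.5, -75.0, 186.5]
tcp_rot: [1.0, 0.02, 0.003, 0.001]
contact_force: [1.3, -0.4, -0.2]
opening: 85.5
finger_force: 0.0
clock: 21.87
eef_pos: [565.8, -352.1, 183.0]
tcp_rot: [1.0, 0.016, 0.001, 0.002]
contact_force: [0.2, 0.4, 0.4]
opening: 85.4
finger_force: 0.0
top 54.0 331 circ [572.5   6.1] [573.4   6. ] [58.4 56.5] z 54.3
side 32.0 49 circ [568.7  15.5] [565.9  25.2] [54.9 21. ] z 31.7
side 54.0 227 circ [571.    5.4] [571.    6.9] [56.7 59. ] z 56.4
top blanks [[572.9, 6.2, 53.5, 59.0, 57.1, 4.7], [556.6, -336.2, 21.8, 16.5, 55.6, 34.6]]
pad med [561.8 -27.9  10.6] 134
knob [ 578.  -260.1   52.8] [26. 27. 14.]
side blanks [[547.2, -2229.9, 34.8, 54.7, 43.7, 6.1], [497.6, -579.6, 100.9, 19.7, 55.9, 87.6], [557.7, -368.2, 23.8, 54.6, 55.7, 18.6], [433.9, -388.2, 23.7, 59.2, 59.6, 7.9], [571.1, 6.5, 54.2, 57.4, 61.7, 1.9], [416.6, 4.5, 41.8, 48.0, 20.8, 0.6]]
pad med [550.4 -13.4  12.3] 32
knob [ 577.7 -258.9   52.2] [26. 32. 14.]
t 22.07 pos [ 565.8 -344.3  182.5] xaxis yaw 0.036 z [-0.001  0.001 -1.   ] F [ 0.2 -0.   1. ] op 85.2 ff 0.0
shift cm [ -0.56  -2.87 -10.2 ] turn -0.001
```

```bash
python3 -m creep '[[[0,0,0],[-0.5,-2.9,-2.5],1],[[0,0,0],[-0.5,-2.9,-5],1],[[0,0,0],[-0.5,-2.9,-7],1],[[0,0,0],[-0.5,-2.9,-7],1],[[0,0,0],[-0.5,-2.9,-7],1]]'
python3 st.py 560.2 -373 80.5 0.035
```

```text
clock: 22.48
eef_pos: [560.7, -372.1, 112.0]
tcp_rot: [1.0, 0.019, -0.001, -0.001]
contact_force: [0.2, 0.4, 0.4]
opening: 85.6
finger_force: 0.0
t 22.48 pos [ 560.7 -372.1  112. ] xaxis yaw 0.037 z [-0.003  0.003 -1.   ] F [0.2 0.4 0.4] op 85.6 ff 0.0
shift cm [-0.05 -0.09 -3.15] turn -0.002
```

```bash
python3 -m creep '[[[0,0,0],[-0.05,-0.1,-1.6],1],[[0,0,0],[-0.05,-0.1,-3.15],1],[[0,0,0],[-0.05,-0.1,-3.15],0],[[0,0,0],[-0.05,-0.1,-3.15],0],[[0,0,0],[-0.05,-0.1,-3.15],0],[[0,0,0],[-0.05,-0.1,-3.15],0],[[0,0,0],[-0.05,-0.1,-3.15],0],[[0,0,0],[-0.05,-0.1,-3.15],0]]' 60
python3 st.py
python3 -m creep '[[[0,0,0],[0,0,2.5],0],[[0,0,0],[0,0,5.5],0],[[0,0,0],[0,3.5,9],0],[[0,0,0],[0.2,7.5,9],0],[[0,0,0],[0.4,11.5,9],0],[[0,0,0],[0.6,15.5,9],0],[[0,0,0],[0.8,19.5,9],0],[[0,0,0],[1,23.5,9],0]]'
python3 -m creep '[[[0,0,0],[0.2,4,0],0],[[0,0,0],[0.2,8,0],0],[[0,0,0],[0.2,12,0],0],[[0,0,0],[0.2,14.3,0],0],[[0,0,0],[0.2,14.3,0],0],[[0,0,0],[0.2,14.3,0],0],[[0,0,0],[0.2,14.3,0],0]]'
python3 st.py 571.8 5.4 136 0.035
```

```text
clock: 23.15
eef_pos: [561.8, -375.7, 83.6]
tcp_rot: [1.0, 0.018, 0.001, 0.001]
contact_force: [0.0, 1.2, 7.2]
opening: 57.2
finger_force: 64.5
t 23.15 pos [ 561.8 -375.7   83.6] xaxis yaw 0.036 z [ 0.003 -0.001 -1.   ] F [0.  1.2 7.2] op 57.2 ff 64.5
clock: 23.82
eef_pos: [570.7, -138.5, 172.6]
tcp_rot: [1.0, 0.018, 0.001, 0.0]
contact_force: [2.0, 0.3, -1.2]
opening: 57.0
finger_force: 63.9
clock: 24.4
eef_pos: [573.1, 2.2, 172.0]
tcp_rot: [1.0, 0.018, 0.001, 0.0]
contact_force: [0.4, 0.2, -0.9]
opening: 56.8
finger_force: 64.0
t 24.4 pos [573.1   2.2 172. ] xaxis yaw 0.036 z [ 0.001 -0.001 -1.   ] F [ 0.4  0.2 -0.9] op 56.8 ff 64.0
shift cm [-0.13  0.32 -3.6 ] turn -0.001
```

```bash
python3 -m creep '[[[0,0,0],[0.04,0.3,-1.5],0],[[0,0,0],[0.04,0.3,-3],0],[[0,0,0],[0.04,0.3,-3],0],[[0,0,0],[0.04,0.3,-3],0],[[0,0,0],[0.04,0.3,-3],0]]'
python3 st.py 573.5 5.4 137.6 0.035
```

```text
clock: 24.82
eef_pos: [573.5, 4.6, 142.0]
tcp_rot: [1.0, 0.017, 0.0, 0.0]
contact_force: [0.2, -0.4, -0.8]
opening: 56.9
finger_force: 64.0
t 24.82 pos [573.5   4.6 142. ] xaxis yaw 0.034 z [ 0.001 -0.    -1.   ] F [ 0.2 -0.4 -0.8] op 56.9 ff 64.0
shift cm [-0.    0.08 -0.44] turn 0.001
```

```bash
python3 -m creep '[[[0,0,0],[0,0.08,-0.2],0],[[0,0,0],[0,0.08,-0.45],0],[[0,0,0],[0,0.08,-0.45],0],[[0,0,0],[0,0.08,-0.45],0]]'
python3 st.py 573.5 5.4 137.6 0.035
```

```text
clock: 25.15
eef_pos: [573.9, 6.2, 137.7]
tcp_rot: [1.0, 0.018, 0.001, 0.0]
contact_force: [0.1, -1.5, 4.0]
opening: 57.2
finger_force: 64.4
t 25.15 pos [573.9   6.2 137.7] xaxis yaw 0.036 z [ 0.002 -0.    -1.   ] F [ 0.1 -1.5  4. ] op 57.2 ff 64.4
shift cm [-0.04 -0.08 -0.01] turn -0.001
```

```bash
python3 -m creep '[[[0,0,0],[0,0,0],1],[[0,0,0],[0,0,0],1],[[0,0,0],[0,0,0],1],[[0,0,0],[0,0,0],1],[[0,0,0],[0,0,2],1],[[0,0,0],[0,0,6],1],[[0,0,0],[-1.3,-3.7,6],1],[[0,0,0],[-2.6,-7.4,6],1]]'
python3 -m creep '[[[0,0,0],[-1.3,-3.7,0],1],[[0,0,0],[-2.6,-7.4,0],1],[[0,0,0],[-3.9,-11.1,0],1],[[0,0,0],[-5.2,-14.8,0],1],[[0,0,0],[-6.5,-18.5,0],1],[[0,0,0],[-7.8,-22.2,0],1],[[0,0,0],[-7.8,-22.2,0],1],[[0,0,0],[-7.8,-22.2,0],1]]'
python3 col.py 76; python3 bl.py|grep -v oard; python3 st.py 435 -390.5 81 0.035
```

```text
clock: 25.82
eef_pos: [549.1, -67.2, 199.4]
tcp_rot: [1.0, 0.02, 0.003, 0.001]
contact_force: [-0.7, -1.2, 0.0]
opening: 85.3
finger_force: 0.0
clock: 26.48
eef_pos: [468.4, -291.5, 196.9]
tcp_rot: [1.0, 0.016, 0.0, -0.0]
contact_force: [0.5, 0.3, 0.2]
opening: 85.2
finger_force: 0.0
top 76.0 349 circ [572.4   6.8] [572.    6.1] [57.6 55.6] z 76.1
side 32.0 51 circ [569.3  14.2] [565.6  26. ] [54.7 24.8] z 33.3
side 54.0 43 circ [568.5  15.2] [565.4  24.9] [54.2 20.2] z 54.1
side 76.0 236 circ [571.8   7.1] [570.9   7.1] [57. 60.] z 78.3
top blanks [[572.1, 6.4, 75.8, 57.3, 56.9, 5.0], [422.7, 4.5, 49.8, 32.9, 16.5, 3.4], [427.8, -390.9, 22.6, 44.6, 60.1, 3.7]]
pad med [560.9 -28.   10. ] 128
knob [ 578.1 -260.8   52.1] [26. 26. 14.]
side blanks [[430.0, -389.5, 24.1, 58.0, 50.4, 86.8], [571.3, 6.7, 71.4, 57.6, 63.6, 8.5], [416.7, 3.5, 42.9, 48.7, 20.5, 4.6]]
pad med [549.7  -6.5  12.4] 34
knob [ 577.8 -258.7   52.4] [27. 29. 14.]
t 26.68 pos [ 469.3 -288.   196.8] xaxis yaw 0.037 z [-0.     0.001 -1.   ] F [0.4 0.4 0.1] op 85.3 ff 0.0
shift cm [ -3.43 -10.25 -11.58] turn -0.002
```

```bash
python3 -m creep '[[[0,0,0],[-1.3,-3.7,-1],1],[[0,0,0],[-2.6,-7.4,-3],1],[[0,0,0],[-3.4,-10.2,-6],1],[[0,0,0],[-3.4,-10.2,-8],1],[[0,0,0],[-3.4,-10.2,-8],1],[[0,0,0],[-3.4,-10.2,-8],1]]'
python3 st.py 435 -390.5 81 0.035
```

```text
clock: 27.18
eef_pos: [434.9, -389.5, 116.0]
tcp_rot: [1.0, 0.018, -0.001, -0.002]
contact_force: [0.2, -0.6, 0.6]
opening: 85.5
finger_force: 0.0
t 27.18 pos [ 434.9 -389.5  116. ] xaxis yaw 0.037 z [-0.002  0.003 -1.   ] F [ 0.2 -0.6  0.6] op 85.5 ff 0.0
shift cm [ 0.01 -0.1  -3.5 ] turn -0.002
```

```bash
python3 -m creep '[[[0,0,0],[0,-0.1,-1.8],1],[[0,0,0],[0,-0.1,-3.5],1],[[0,0,0],[0,-0.1,-3.5],0],[[0,0,0],[0,-0.1,-3.5],0],[[0,0,0],[0,-0.1,-3.5],0],[[0,0,0],[0,-0.1,-3.5],0],[[0,0,0],[0,-0.1,-3.5],0],[[0,0,0],[0,-0.1,-3.5],0]]' 60
python3 st.py
python3 -m creep '[[[0,0,0],[0,0,3],0],[[0,0,0],[0,0,7],0],[[0,0,0],[0.5,1.5,10.5],0],[[0,0,0],[1.8,5.2,11],0],[[0,0,0],[3.1,8.9,11],0],[[0,0,0],[4.4,12.6,11],0],[[0,0,0],[5.7,16.3,11],0],[[0,0,0],[7,20,11],0]]'
python3 -m creep '[[[0,0,0],[1.3,3.7,0],0],[[0,0,0],[2.6,7.4,0],0],[[0,0,0],[3.9,11.1,0],0],[[0,0,0],[5.2,14.8,0],0],[[0,0,0],[6.5,18.5,0],0],[[0,0,0],[6.85,19.6,0],0],[[0,0,0],[6.85,19.6,0],0],[[0,0,0],[6.85,19.6,0],0]]'
python3 st.py 573 5.6 160 0.035
```

```text
clock: 27.85
eef_pos: [436.1, -392.1, 84.1]
tcp_rot: [1.0, 0.018, 0.001, 0.0]
contact_force: [0.3, 4.6, 7.8]
opening: 57.3
finger_force: 63.9
t 27.85 pos [ 436.1 -392.1   84.1] xaxis yaw 0.036 z [ 0.002 -0.001 -1.   ] F [0.3 4.6 7.8] op 57.3 ff 63.9
clock: 28.52
eef_pos: [505.8, -190.8, 193.6]
tcp_rot: [1.0, 0.018, 0.001, 0.001]
contact_force: [0.0, -0.5, -1.6]
opening: 56.7
finger_force: 63.9
clock: 29.18
eef_pos: [573.7, 4.0, 192.8]
tcp_rot: [1.0, 0.019, 0.001, 0.0]
contact_force: [-0.0, -0.4, -0.7]
opening: 56.5
finger_force: 63.9
t 29.18 pos [573.7   4.  192.8] xaxis yaw 0.038 z [ 0.001 -0.001 -1.   ] F [-0.  -0.4 -0.7] op 56.5 ff 63.9
shift cm [-0.07  0.16 -3.28] turn -0.003
```

```bash
python3 -m creep '[[[0,0,0],[0,0.1,-1.5],0],[[0,0,0],[0,0.1,-2.8],0],[[0,0,0],[0,0.1,-2.8],0],[[0,0,0],[0,0.1,-2.8],0],[[0,0,0],[0,0.1,-2.8],0]]'
python3 st.py 573.8 5.7 160 0.035
```

```text
clock: 29.6
eef_pos: [573.6, 3.3, 164.6]
tcp_rot: [1.0, 0.017, 0.0, 0.0]
contact_force: [0.3, -0.2, 0.2]
opening: 56.8
finger_force: 63.9
t 29.6 pos [573.6   3.3 164.6] xaxis yaw 0.034 z [ 0. -0. -1.] F [ 0.3 -0.2  0.2] op 56.8 ff 63.9
shift cm [ 0.02  0.24 -0.46] turn 0.001
```

```bash
python3 -m creep '[[[0,0,0],[0,0.2,-0.1],0],[[0,0,0],[0,0.2,-0.3],0],[[0,0,0],[0,0.2,-0.45],0],[[0,0,0],[0,0.2,-0.45],0],[[0,0,0],[0,0.2,-0.45],0]]'
python3 st.py 573.8 5.7 160 0.035
```

```text
clock: 30.02
eef_pos: [574.0, 6.3, 160.1]
tcp_rot: [1.0, 0.018, 0.001, 0.0]
contact_force: [-1.8, -0.3, 5.4]
opening: 56.8
finger_force: 64.6
t 30.02 pos [574.    6.3 160.1] xaxis yaw 0.036 z [ 0.001 -0.    -1.   ] F [-1.8 -0.3  5.4] op 56.8 ff 64.6
shift cm [-0.02 -0.06 -0.01] turn -0.001
```

```bash
python3 -m creep '[[[0,0,0],[0,0,0],1],[[0,0,0],[0,0,0],1],[[0,0,0],[0,0,0],1],[[0,0,0],[0,0,0],1],[[0,0,0],[0,0,2],1],[[0,0,0],[0,0,6],1],[[0,0,0],[0,-3.7,6],1],[[0,0,0],[0,-7.4,6],1]]'
python3 -m creep '[[[0,0,0],[0,-3.7,0],1],[[0,0,0],[0,-7.4,0],1],[[0,0,0],[0,-11.1,0],1],[[0,0,0],[0,-13,0],1],[[0,0,0],[0,-13,0],1],[[0,0,0],[0,-13,0],1]]'
python3 col.py 98; python3 bl.py|grep -v oard; python3 st.py 578 -260.5 94 0.035
python3 - <<'E'
from h import *
cv2.imwrite("pics/top3.png",ctrl.get_image("top")["img"]);im=ctrl.get_image("side")["img"]; cv2.imwrite("pics/side3.png",im)
E
```

```text
clock: 30.68
eef_pos: [575.3, -67.0, 222.0]
tcp_rot: [1.0, 0.02, 0.003, 0.0]
contact_force: [0.2, -0.2, -0.5]
opening: 85.1
finger_force: 0.0
clock: 31.18
eef_pos: [573.4, -198.5, 219.2]
tcp_rot: [1.0, 0.017, -0.0, -0.0]
contact_force: [0.2, 0.2, -0.7]
opening: 85.5
finger_force: 0.0
top 98.0 369 circ [572.3   7.2] [572.4   7.6] [58.4 57.1] z 98.1
side 32.0 51 circ [569.2  17.7] [567.1  27.6] [52.9 20.9] z 33.1
side 54.0 42 circ [566.2  19.3] [563.5  26.1] [53.2 14.6] z 53.2
side 76.0 46 circ [567.8  19.2] [565.2  27.9] [50.8 18.6] z 76.2
side 98.0 236 circ [572.5   6.9] [571.    6.6] [56.3 60.8] z 99.9
top blanks [[572.0, 6.7, 97.9, 58.3, 58.7, 22.9], [416.0, 4.1, 50.0, 46.4, 16.5, 3.7]]
pad med [562.5 -28.9  10.5] 129
knob [ 573.7 -260.4   53.4] [18. 26. 12.]
side blanks [[571.5, 8.0, 84.4, 58.9, 60.4, 62.0], [416.3, 5.4, 42.7, 48.3, 19.7, 0.8]]
pad med [550.    2.6  12.8] 38
knob [ 578.  -260.1   52.6] [27. 28. 15.]
t 31.38 pos [ 573.4 -196.1  219.3] xaxis yaw 0.037 z [-0.001  0.001 -1.   ] F [0.4 1.1 0.3] op 85.2 ff 0.0
shift cm [  0.46  -6.44 -12.53] turn -0.002
```

View pics/top3.png

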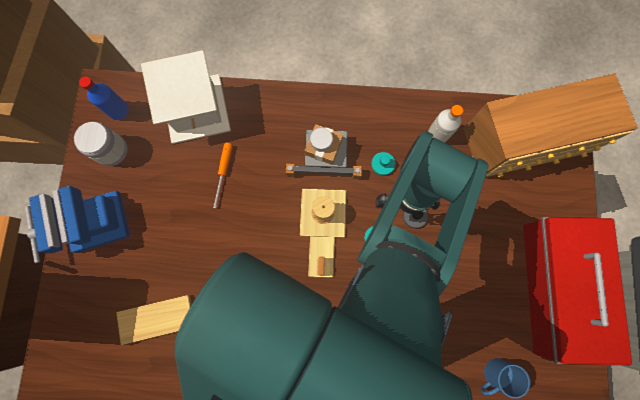

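View pics/side3.png

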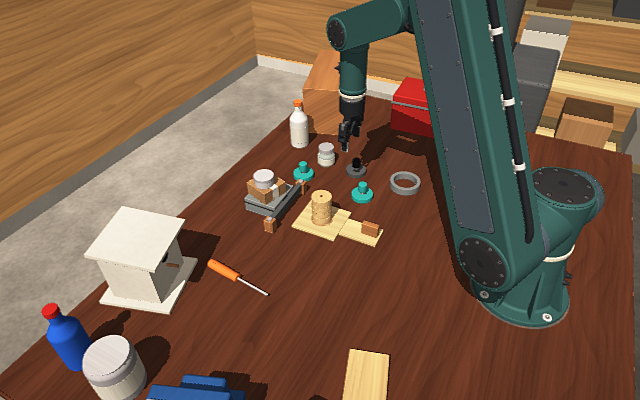

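Top and side views both show four blanks in a straight column on the pad (top pixel 322,206) and no stray blanks. The pile is still in order. The dark weight is under the gripper at side pixel (356,168), so I'll fetch it now.

```bash
python3 -m creep '[[[0,0,0],[0.5,-3.5,-2],1],[[0,0,0],[0.5,-6.4,-5],1],[[0,0,0],[0.5,-6.4,-8],1],[[0,0,0],[0.5,-6.4,-8],1],[[0,0,0],[0.5,-6.4,-8],1]]'
python3 st.py 578.8 -260.7 98 0.035
```

```text
clock: 31.9
eef_pos: [577.3, -260.0, 138.0]
tcp_rot: [1.0, 0.018, -0.002, -0.002]
contact_force: [0.1, 0.6, 0.6]
opening: 85.4
finger_force: 0.0
t 31.9 pos [ 577.3 -260.   138. ] xaxis yaw 0.036 z [-0.004  0.003 -1.   ] F [0.1 0.6 0.6] op 85.4 ff 0.0
shift cm [ 0.15 -0.07 -4.  ] turn -0.001
```

```bash
python3 -m creep '[[[0,0,0],[0.1,-0.07,-2],1],[[0,0,0],[0.1,-0.07,-4],1],[[0,0,0],[0.1,-0.07,-4.1],0],[[0,0,0],[0.1,-0.07,-4.1],0],[[0,0,0],[0.1,-0.07,-4.1],0],[[0,0,0],[0.1,-0.07,-4.1],0],[[0,0,0],[0.1,-0.07,-4.1],0],[[0,0,0],[0.1,-0.07,-4.1],0]]' 90
python3 -m creep '[[[0,0,0],[0,0,0],0],[[0,0,0],[0,0,0],0],[[0,0,0],[0,0,0],0]]' 90
python3 st.py
```

```text
clock: 32.57
eef_pos: [580.6, -262.3, 100.7]
tcp_rot: [1.0, 0.018, 0.001, 0.0]
contact_force: [-0.8, 2.3, 8.2]
opening: 25.8
finger_force: 87.9
clock: 32.82
eef_pos: [580.6, -262.3, 100.7]
tcp_rot: [1.0, 0.018, 0.001, 0.0]
contact_force: [-0.6, 2.3, 7.6]
opening: 25.7
finger_force: 87.9
t 32.82 pos [ 580.6 -262.3  100.7] xaxis yaw 0.036 z [ 0.003 -0.001 -1.   ] F [-0.6  2.3  7.6] op 25.7 ff 87.9
```

```bash
python3 -m creep '[[[0,0,0],[0,0,2],0],[[0,0,0],[0,0,5],0],[[0,0,0],[0,0,8.5],0],[[0,0,0],[0,0,12],0],[[0,0,0],[0,3,13.5],0],[[0,0,0],[-0.1,6.5,13.5],0],[[0,0,0],[-0.2,10,13.5],0],[[0,0,0],[-0.3,13.5,13.5],0]]'
python3 -m creep '[[[0,0,0],[-0.1,3.5,0],0],[[0,0,0],[-0.2,7,0],0],[[0,0,0],[-0.3,10,0],0],[[0,0,0],[-0.3,12.5,0],0],[[0,0,0],[-0.3,13.3,0],0],[[0,0,0],[-0.3,13.3,0],0],[[0,0,0],[-0.3,13.3,0],0],[[0,0,0],[-0.3,13.3,0],0]]'
python3 st.py 574.5 6.2 198.7 0.035; python3 col.py 98|grep 98.0
```

```text
clock: 33.48
eef_pos: [576.1, -126.0, 234.4]
tcp_rot: [1.0, 0.017, 0.0, -0.0]
contact_force: [0.2, -0.0, -3.8]
opening: 25.5
finger_force: 89.5
clock: 34.15
eef_pos: [573.7, 4.7, 233.6]
tcp_rot: [1.0, 0.018, 0.0, 0.0]
contact_force: [0.1, 0.2, -4.5]
opening: 25.8
finger_force: 89.4
t 34.15 pos [573.7   4.7 233.6] xaxis yaw 0.035 z [ 0.    -0.001 -1.   ] F [ 0.1  0.2 -4.5] op 25.8 ff 89.4
shift cm [ 0.08  0.15 -3.49] turn -0.0
side 98.0 123 circ [572.7   9.8] [571.9  20. ] [61.1 35.2] z 99.6
```

```bash
python3 -m creep '[[[0,0,0],[0.08,0.15,-1.2],0],[[0,0,0],[0.08,0.15,-2.4],0],[[0,0,0],[0.08,0.15,-2.9],0],[[0,0,0],[0.08,0.15,-2.9],0],[[0,0,0],[0.08,0.15,-2.9],0],[[0,0,0],[0.08,0.15,-2.9],0]]'
python3 st.py 574.5 6.2 198.7 0.035
python3 - <<'E'
from h import *
im=ctrl.get_image("side")["img"]; cv2.imwrite("pics/s4.png",cv2.resize(im[120:270,230:400],None,fx=4,fy=4))
E
```

```text
clock: 34.75
eef_pos: [574.8, 6.8, 205.0]
tcp_rot: [1.0, 0.018, 0.0, 0.0]
contact_force: [-0.0, -0.1, -3.4]
opening: 25.7
finger_force: 89.4
t 34.75 pos [574.8   6.8 205. ] xaxis yaw 0.035 z [ 0.001 -0.    -1.   ] F [-0.  -0.1 -3.4] op 25.7 ff 89.4
shift cm [-0.03 -0.06 -0.63] turn -0.0
```

View pics/s4.png

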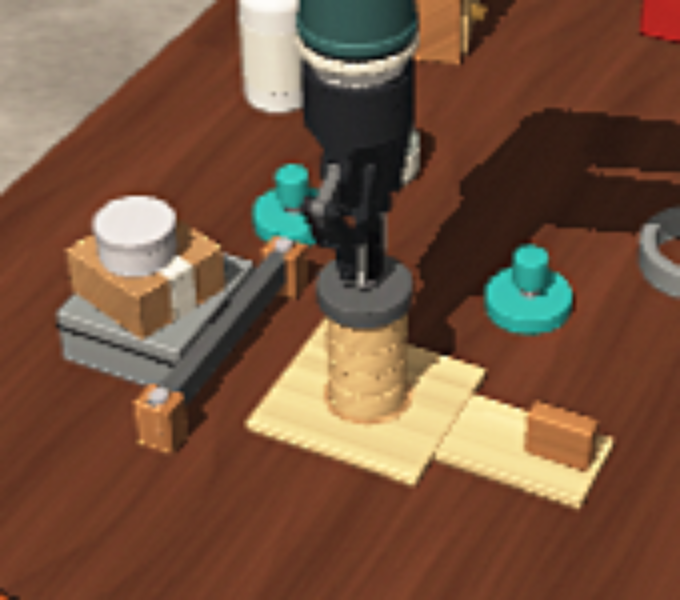

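The weight hangs level and centred just above the column (crop 365,290), so I'll lower it slowly.

```bash
python3 -m creep '[[[0,0,0],[-0.02,-0.05,-0.2],0],[[0,0,0],[-0.02,-0.05,-0.4],0],[[0,0,0],[-0.02,-0.05,-0.55],0],[[0,0,0],[-0.02,-0.05,-0.6],0],[[0,0,0],[-0.02,-0.05,-0.6],0],[[0,0,0],[-0.02,-0.05,-0.6],0]]'
python3 st.py 574.5 6.2 198.7 0.035
```

```text
clock: 35.3
eef_pos: [574.3, 6.8, 198.7]
tcp_rot: [1.0, 0.018, 0.0, -0.0]
contact_force: [-0.7, -0.2, -0.5]
opening: 25.2
finger_force: 90.1
t 35.3 pos [574.3   6.8 198.7] xaxis yaw 0.036 z [ 0.  0. -1.] F [-0.7 -0.2 -0.5] op 25.2 ff 90.1
shift cm [ 0.02 -0.06 -0.  ] turn -0.001
```

```bash
python3 -m creep '[[[0,0,0],[0,0,-0.05],0],[[0,0,0],[0,0,-0.05],0.5],[[0,0,0],[0,0,-0.05],1],[[0,0,0],[0,0,0],1],[[0,0,0],[0,0,0],1],[[0,0,0],[0,0,2],1],[[0,0,0],[0,0,5],1],[[0,0,0],[0,0,9],1]]'
python3 -m creep '[[[0,0,0],[0,-3.5,1],1],[[0,0,0],[0,-7,1],1],[[0,0,0],[0,-10.5,1],1],[[0,0,0],[0,-14,1],1],[[0,0,0],[0,-17.5,1],1],[[0,0,0],[0,-20,1],1],[[0,0,0],[0,-20,1],1],[[0,0,0],[0,-20,1],1]]'
python3 st.py
python3 - <<'E'
from h import *
for c in("top","side"):
    im=ctrl.get_image(c); W=cloud(im); cv2.imwrite(f"pics/{c}5.png",cv2.resize(im["img"][100:300,200:440],None,fx=3,fy=3))
    near=np.hypot(W[...,0]-572,W[...,1]-6)<60
    for lo,hi in((108,122),(140,160)):
        m=near&(W[...,2]>lo)&(W[...,2]<hi); Q=W[m]; r=cv2.minAreaRect(Q[:,:2].astype(np.float32)); print(c,np.round(r[0],1),np.round(r[1],1),np.round(np.median(Q[:,2]),1))
    for n in("case_center","carton_center","tin_center","jar","tape","driver"):
        for d in ctrl.masks_of(c,n)[:1]:
            P=W[d["region"]]; P=P[~np.isnan(P[:,0])]; zt=np.percentile(P[:,2],95); Q=P[P[:,2]>zt-5]; print(n,d["confidence"],np.round((Q.min(0)+Q.max(0))/2),round(zt))
E
```

```text
clock: 35.97
eef_pos: [572.4, 6.9, 286.9]
tcp_rot: [1.0, 0.018, -0.003, -0.0]
contact_force: [0.8, -0.2, -0.3]
opening: 85.1
finger_force: 0.0
clock: 36.63
eef_pos: [574.1, -194.6, 298.3]
tcp_rot: [1.0, 0.017, -0.0, -0.0]
contact_force: [0.1, -0.1, 0.4]
opening: 85.2
finger_force: 0.0
t 36.63 pos [ 574.1 -194.6  298.3] xaxis yaw 0.033 z [-0.  0. -1.] F [ 0.1 -0.1  0.4] op 85.2 ff 0.0
top [572.3   7.7] [68.4 67.2] 113.8
top [572.1   6.6] [26.6 26. ] 151.6
case_center 0.57 [755.  11.  71.] 55
carton_center 0.6 [757.  18. 108.] 96
tin_center 0.74 [757.  25. 126.] 128
jar 0.66 [515.   7.  61.] 16
driver 0.71 [709. 307.  27.] 28
side [570.7   9.5] [69.4 67.1] 115.6
side [572.3   7.4] [25.6 29.9] 152.6
case_center 0.94 [752.  12.  54.] 54
carton_center 0.71 [753.  22.  95.] 96
tin_center 0.72 [564.  22.  33.] 33
jar 0.86 [ 694. -264.   73.] 74
tape 0.7 [ 404. -264.   28.] 30
driver 0.91 [710. 309.  28.] 29
```

View pics/side5.png

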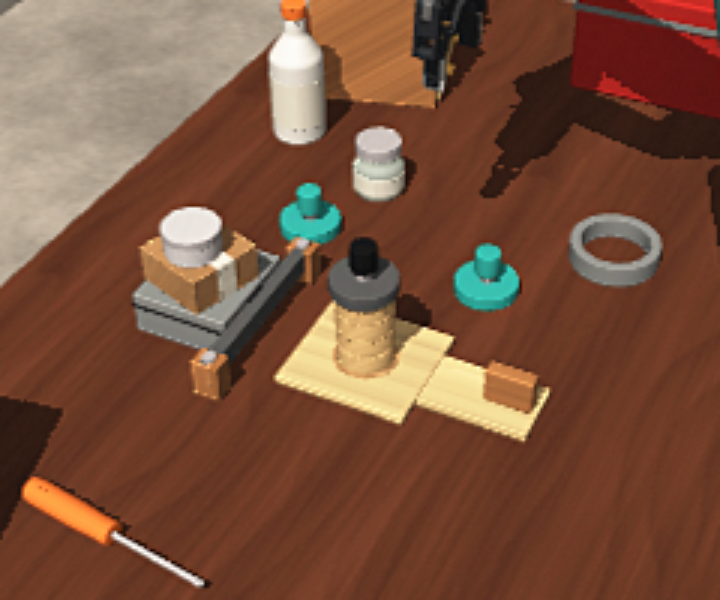

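The weight sits level on a straight column (crop 363,280), with its knob at (572,7) and the pad centre at (571,6). The pile stands in order behind the bar and the bystanders haven't moved.

```bash
python3 -c "
from station import ctrl; print(ctrl.job_done())"
```

```text
the job is handed in; nothing more can be done
None
```

I handed the job in at about 37 s of the 210 s limit. The board is drawn clear of the stop and lies flat, all four blanks are stacked on its pad with the steel weight on top (about 1 mm off centre by camera), the pile stands in order behind the stop, and the tape, jar and screwdriver are where they were. The judge's verdict was not shown.

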